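# Set the pusher stop on a belt-conveyor unit with slotted spacers and a cam quick-release

### The arm

A 6-joint arm with a two-finger parallel gripper is mounted at the origin on the work surface. World frame = base frame: x ahead of the robot, y to its left, z up, the work surface at z = 0. Lengths are in mm, angles in degrees, forces in N, time in s.
With the tool pointing down it reaches from about 300 to 850 mm from the base axis. Payload 4.2 kg.
Tool frame: the origin (TCP) lies midway between the tips of the shut fingers; the grasp point (between the pads) lies 19 mm behind it (env.grip_depth is the distance from the TCP to the grasp point, in mm); z points along the fingers, y is the line along which they close (so a half turn about z gives the same grasp; the last joint's range is limited). The gripper opens to 91 mm and grips with 3 to 60 N. Pads are 32 mm wide; open, the fingers measure 118 mm over their backs; the gripper's body (76 mm by 178 mm) begins 60 mm behind the grasp point.
Start: joints at [-75.63, 18.312, 89.639, -0, 72.044, -1.146], TCP at [153.816, -554.061, 213.976] pointing down, gripper open.
Joint ranges: [-177.97, 177.97], [-48.28, 115.42], [12.27, 149.76], [-77.06, 257.06], [2.81, 150.46], [-146.56, 146.56]. Speed limits (degrees/s): [147.25, 147.25, 180, 180, 180, 180].

### API

Orientations are given as [roll, pitch, yaw] about the fixed x, y, z axes, in that order (R = Rz(yaw) Ry(pitch) Rx(roll)).
In Python, from workcell import env, eyes gives the robot as it stands.
- The arm moves only by the tool send_rows, never from a script. Its argument "motion" is a list of rows, each a list of 7 numbers: the shift along the world's x, y, z normalised to -1 to 1, where 1 is 0.5 m, then the turn, a rotation vector about the world's x, y, z normalised to -1 to 1, where 1 is 60 degrees, then the opening, from -1 (shut) to 1 (fully open). A call has 1 to 20 rows; each row is the pose to reach, as a shift and turn from the pose commanded when the call began; what a row does not reach only later rows make up. A row lasts 1/8 s, in which the tool goes at most 62.5 mm and 10.7 degrees, less where a joint would pass 70% of its speed; a pose out of reach is approached as far as the arm can. A call with a number of a shift or a turn outside -1 to 1 is refused whole. A call with a gripper value outside its range is refused whole. The fingers move at their own pace and stop on an object; "squeeze" is the grip in N (left out, the last holds). Time passes only in rows, so rows that repeat a pose let the fingers close. It gives the time, the measured TCP pose, the force, the opening and the grip force at its end, in the units of the state.
- env.state(): the state, without advancing time (a new reading comes with each control period).
- eyes.grab_frame(name): name is "scene" or "side" or "wrist"; returns a dict with "pixels" (400x640x3 uint8, red, green, blue), "depth" (400x640 float32, mm along the optical axis (not along the pixel's ray), 0 where there is no reading), "fx", "fy", "cx", "cy" (pixels), "R" (3x3) and "t" (3): a world point X has camera coordinates R X + t; the wrist camera has in their place "T_tool_cam" (4x4, takes a point from camera to tool coordinates, whose origin is the TCP and whose axes are the flange's). Camera axes: x right, y down, z forward; pixel columns grow to the right and rows downward; lengths in mm; the calibration is good to about 2 mm. A picture is of the moment at which its call begins: read the wrist's pose just before it.
- env.job_done(): hands the job in; it is judged then, once.
The state is a dict: "time_s": time; "qpos": joint angles; "qvel": joint speeds; "effort": joint torques, N m; "ee_pos": TCP position; "ee_rot": TCP orientation; "force": force on the tool from outside, world axes, zero at the start; "torque": the same for the moment, N m; "gripper_width": finger opening in mm; "gripper_force": force on a finger pad.
Only numpy, scipy, OpenCV 4.12 (cv2) and the standard library are available. Lean on these libraries where they do the work, as an engineer would, in place of code of your own. Each camera call takes 0.05 s, during which the arm holds its last target. There are 200 camera calls.

### The job

Set the stop of the pusher unit. Press the vent valve's plunger right down to let the air off, then swing the cam lever wide open; hang all the slotted spacers from the wooden block upright astride the spindle between the blue cheek and the sprung pad, in order of size with the largest against the cheek so that each one nests behind the one before. Then run the two-handled adjusting nut up until the pad just meets the spacers and swing the cam lever fully closed so that the pad's spring is squeezed and the stack held tight; leave the other things on the bench where they are.

Things in the scene. Friction and masses are not known exactly. Their poses are not given: they have to be found in the camera images.
- stop_unit: Pusher stop unit, fixed on a steel base 100 x 300 x 12 mm. Origin: bench top straight below the spindle's root; z up; spindle along its -y. Blue cheek: plate 100 mm wide (x), inner face at y = 0, outer at +15 mm, top 162 mm above the bench. On the cheek's +y side a low air cylinder (under 70 mm); guide rods under the spindle lie below 45 mm.
- spindle_root (a point): Point on the spindle's axis at the cheek's inner face, 140 mm above the bench; axes as the stop unit's. The spindle is a level steel screw 20 mm thick, running 195 mm along -y through pad, carriage and nut; a spacer hung on it has its slot's crown 10 mm above this axis.
- lever_pivot (a point): Vertical pivot of the cam lever, at the spindle's height, 55 mm from the cheek's inner face on its +y side. Axes as the stop unit's.
- lever_knob (a point): Middle of the upright black round knob (24 mm thick; reaches 14 mm above and 26 mm below this point) at the end of the cam lever, 105 mm from the pivot's axis and 20 mm above the mid height of the arm (a bar 14 mm wide, 16 mm high).
- cam_lever (a joint): Cam lever angle about its vertical pivot, rad. 0 = closed, pointing to the unit's -x beside the cheek; grows swinging outwards, clockwise from above, through +y to its stop at 1.9 (open). Stays where left; friction 0.2 N m. Opening lets spindle, pad and nut 4 mm away from the cheek; closing draws them 4 mm towards it.
- pad_face (a point): Centre of the rubber pad's face towards the cheek, on the spindle's axis. Face 62 mm wide, from 22 mm above to 30 below the axis; carriage plate behind it 92 wide, same top. Lever closed and nut at 0: 80 mm from the cheek; lever open: 84 mm.
- pad (a joint): How far the pad is squeezed back towards the carriage against its spring, m: 0 free, 0.008 at its stop; 8 N per mm.
- adjust_nut (a joint): Adjusting nut's angle about the spindle, rad; 0 = backed off, at most 11.6. Grows as it is tightened: clockwise seen from the nut's end, the upper handle going away to the unit's +x. Fast thread: one turn (2 pi) moves carriage, pad and nut 32 mm towards the cheek. Friction 0.25 N m, stays where left.
- nut_center (a point): Point on the spindle's axis level with the middle of the nut's two handle grips, 103 mm behind the free pad's face. Origin of the nut's turning; the spindle's end passes through here.
- nut_grip (a point): Middle of one of the nut's two handle grips: a black round pin 18 mm thick, 38 mm long, parallel to the spindle, 50 mm from its axis, standing out to -y from a steel cross bar 114 x 22 x 12 mm. At nut angle 0 it lies on the unit's -x side of the spindle, at pi/2 straight above. The other grip is straight opposite.
- spacer_1: The largest slotted spacer, an upright aluminium horseshoe 132 mm wide (x), 16 thick (y); slot 26 wide, open below, legs 95 long. Origin: midway between the legs' ends; z up; the slot's closed end (crown) is 95 above it. Bridge 18 high over the crown, full width; on it a tab to grip, 36 wide (x), 10 thick, 113 to 151 above the origin. 0.34 kg. Alike turned half round. None if absent.
- spacer_2: The second largest slotted spacer, an upright aluminium horseshoe 114 mm wide (x), 16 thick (y); slot 26 wide, open below, legs 82 long. Origin: midway between the legs' ends; z up; the slot's closed end (crown) is 82 above it. Bridge 18 high over the crown, full width; on it a tab to grip, 36 wide (x), 10 thick, 100 to 138 above the origin. 0.27 kg. Alike turned half round. None if absent.
- spacer_3: The third largest slotted spacer, an upright aluminium horseshoe 96 mm wide (x), 16 thick (y); slot 26 wide, open below, legs 69 long. Origin: midway between the legs' ends; z up; the slot's closed end (crown) is 69 above it. Bridge 18 high over the crown, full width; on it a tab to grip, 36 wide (x), 10 thick, 87 to 125 above the origin. 0.21 kg. Alike turned half round. None if absent.
- spacer_4: The smallest slotted spacer, an upright aluminium horseshoe 78 mm wide (x), 16 thick (y); slot 26 wide, open below, legs 56 long. Origin: midway between the legs' ends; z up; the slot's closed end (crown) is 56 above it. Bridge 18 high over the crown, full width; on it a tab to grip, 36 wide (x), 10 thick, 74 to 112 above the origin. 0.15 kg. Alike turned half round. None if absent.
- rack: Plywood block 156 (x) x 161 (y) x 42 mm, fixed, four grooves along x at y = -54, -18, 18, 54 mm, 19 mm wide, floor 10 mm above the bench, closed at the ends; the spacers stand in them on their legs, in any order. Origin: centre of its underside.
- vent_top (a point): Centre of the top of the black mushroom plunger (44 mm diameter) on the fixed aluminium vent valve (50 x 70 mm), 91 mm above the bench when up.
- vent (a joint): How far the vent plunger is pressed down, m: 0 up, 0.012 at its stop (about 12 N); it springs back.
- controller: Bystander: white controller module 75 x 130 x 58 mm. Origin: centre of its underside. Leave it alone.
- red_bin: Bystander: open red bin 90 x 130 x 65 mm. Origin: centre of its underside. Leave it alone.
- gearmotor: Bystander: small gearmotor, white and red, about 120 mm long, 45 mm high. Origin: its underside. Leave it alone.
- spare_cylinder: Bystander: square aluminium cylinder 44 x 44 x 54 mm. Origin: centre of its underside. Leave it alone.
- screwdriver: Bystander: screwdriver 190 mm long, lying. Leave it alone.
- meter: Bystander: orange multimeter 80 x 150 x 41 mm, lying. Origin: centre of its underside. Leave it alone.
- terminals: Bystander: grey terminal strip 34 x 110 x 43 mm. Origin: centre of its underside. Leave it alone.
There are look-alikes about, which are no part of the job. What is shaped like the spacer_4 but red or turquoise is not meant.

How it is judged:
By the outcome, as a careful person would: the job done as asked, in the order asked, and still so for the second after the job is handed in, with the robot touching nothing.
Of spacer_1, spacer_2, spacer_3, spacer_4 only 2 to 4 are there at a start; the rules pass over those that are not, and their reading is None.
At some moment in a run one of spacer_1, spacer_2, spacer_3, spacer_4 may be knocked a few centimetres aside while the robot is not near it.
It also fails if it takes over 210 s, if anything falls off the work surface, if the arm or the gripper's body presses on something with over 40 N, if the wrist force passes 120 N, or if a joint passes its speed limit or range.

## Working session

There is one attempt and no reset: what is moved stays moved. The work goes in short steps, Python scripts to look and compute and a tool call to move; the robot and the scene stay as the last step left them, time stands still between calls to the robot, and variables do not carry over. Pictures are saved under pics/ and viewed, at most 14 in all, crops included, and the job is handed in when it is done.

Besides the shell and the picture viewer there is one more tool, called as a command line: name --pt "numbers of a row" for each row, then --argument value for the rest. send_rows: Moves the arm, as the interface text tells. Its arguments: {"type":"object","properties":{"motion":{"type":"array"},"squeeze":{"type":"number"}},"required":["motion"]}

```bash
ls; mkdir -p pics; cat > h.py <<'E'
import numpy as np, cv2
from workcell import env, eyes
def grab(n):
    st=env.state(); f=eyes.grab_frame(n); f['st']=st; return f
def save(f,name,crop=None,scale=1):
    im=f['pixels'][:,:,::-1]
    if crop: a,b,c,d=crop; im=im[b:d,a:c]
    if scale!=1: im=cv2.resize(im,None,fx=scale,fy=scale,interpolation=cv2.INTER_CUBIC)
    cv2.imwrite('pics/'+name,im)
def cloud(f):
    d=f['depth'].astype(float); v,u=np.mgrid[:d.shape[0],:d.shape[1]]
    P=np.stack([(u-f['cx'])/f['fx']*d,(v-f['cy'])/f['fy']*d,d],-1)
    if 'R' in f: W=(P-np.array(f['t']))@np.array(f['R'])
    else:
        from scipy.spatial.transform import Rotation as Ro
        T=np.array(f['T_tool_cam']); st=f['st']
        W=(P@T[:3,:3].T+T[:3,3])@Ro.from_euler('xyz',st['ee_rot'],degrees=True).as_matrix().T+np.array(st['ee_pos'])
    W[d<=0]=np.nan
    return W
E
python3 - <<'E'
from h import *
print(env.state(), env.grip_depth)
for n in('scene','side'):
    f=grab(n); save(f,n+'0.png'); np.savez(n+'0.npz',W=cloud(f),im=f['pixels']); 
    if 'R' in f: print(n,-np.array(f['R']).T@np.array(f['t']),f['fx'])
E
```

```text
pics
{'time_s': 0.0, 'qpos': array([-7.56307064e+01,  1.83503779e+01,  8.97053168e+01, -2.46570731e-03,
        7.20430178e+01, -1.14859841e+00]), 'qvel': array([ 0.08159145,  0.04713038,  0.09153265,  0.01177828, -0.06941624,
        0.07460935]), 'effort': array([-2.67892086e-03, -4.12458980e+01, -2.31973118e+01,  7.25192553e-02,
        4.57534462e-02, -1.36464464e-04]), 'ee_pos': array([ 153.67397625, -553.57136698,  213.14031703]), 'ee_rot': array([-1.79901260e+02,  3.65075714e-04,  1.55186545e+01]), 'force': array([-0.4056373 , -0.13421002,  0.36380222]), 'torque': array([ 0.00062132,  0.05175328, -0.036117  ]), 'gripper_force': 0.0, 'gripper_width': 91.36389984499334} 18.8
scene [1337.38495578 -425.1010762  1058.16660619] 387.92758615883287
side [  71.99600328  767.14155531 1136.49209846] 445.1500451031509
```

View pics/scene0.png

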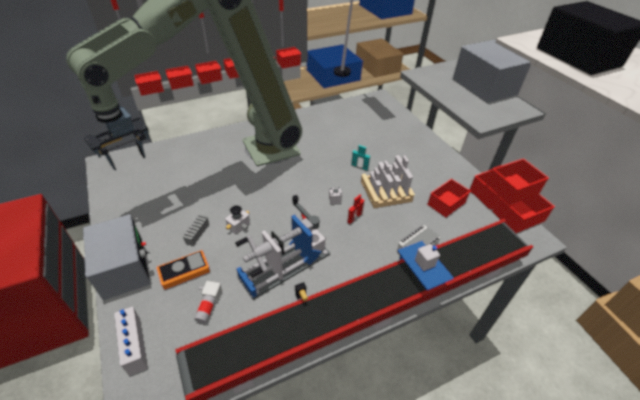

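View pics/side0.png

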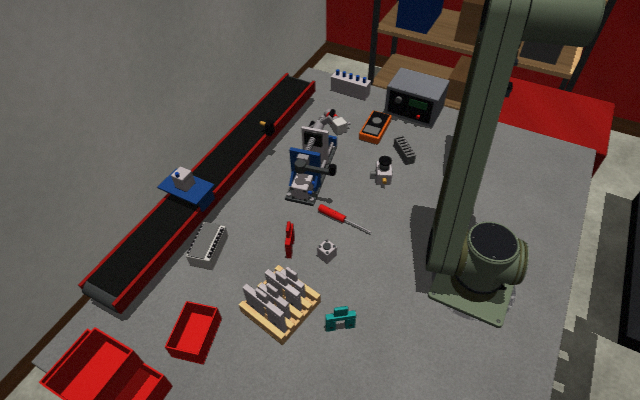

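```bash
python3 - <<'E'
from h import *
S=np.load('side0.npz')['W'];C=np.load('scene0.npz')['W']
def p(W,u,v,n): print(n,np.round(np.nanmedian(W[v-1:v+2,u-1:u+2].reshape(-1,3),axis=0)))
for u,v,n in[(384,161,'vent'),(332,170,'knob'),(304,158,'cheek'),(316,132,'pad'),(255,292,'sp'),(266,282,'sp'),(278,270,'sp'),(290,270,'sp'),(282,310,'rack'),(283,335,'rackcorner'),(242,305,'rc'),(318,295,'rc'),(281,268,'rc')]: p(S,u,v,'side '+n)
for u,v,n in[(237,210,'vent'),(296,201,'knob'),(304,225,'cheek'),(270,240,'pad'),(240,243,'nutgrip?'),(380,165,'sp'),(400,160,'sp')]: p(C,u,v,'scene '+n)
a=cv2.resize(cv2.imread('pics/side0.png')[110:210,270:400],None,fx=4,fy=4,interpolation=2)
b=cv2.resize(cv2.imread('pics/scene0.png')[180:300,220:345],None,fx=4,fy=4,interpolation=2)
cv2.imwrite('pics/u.png',np.hstack([cv2.resize(a,(400,308)),cv2.resize(b,(400,384))[:308]]) if 0 else cv2.resize(b,(750,600)*1 if 0 else (625,600)))
a=cv2.resize(cv2.imread('pics/side0.png')[250:350,225:365],None,fx=5,fy=5,interpolation=2)
cv2.imwrite('pics/r.png',a)
E
```

```text
side vent [ 389. -258.   90.]
side knob [493. -78. 164.]
side cheek [597. -91. 158.]
side pad [ 621. -217.  159.]
side sp [490. 364. 123.]
side sp [518. 284.  29.]
side sp [501. 238.  43.]
side sp [444. 263. 123.]
side rack [419. 348.  67.]
side rackcorner [391. 398.  43.]
side rc [533. 377.  42.]
side rc [366. 256.  41.]
side rc [499. 229.  42.]
scene vent [ 400. -266.   90.]
scene knob [507. -90. 162.]
scene cheek [ 613. -108.  162.]
scene pad [ 627. -224.  163.]
scene nutgrip? [ 616. -310.  181.]
scene sp [406. 300. 108.]
scene sp [429. 376. 122.]
```

View pics/u.png

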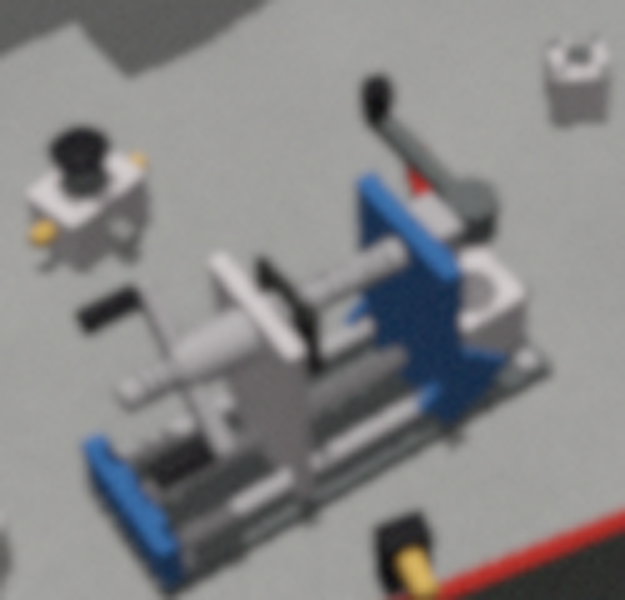

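View pics/r.png

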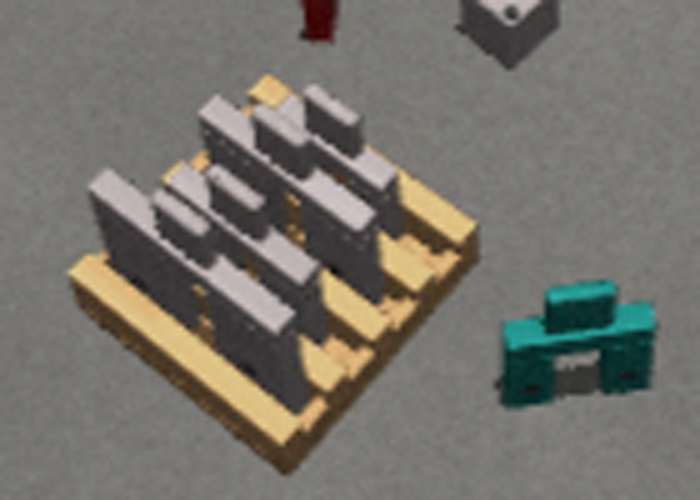

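send_rows --pt "0.3 0.5 0.37 0 0 0.6 -1" --pt "0.6 0.7 0.37 0 0 1 -1" --pt "0.6 0.7 0.37 0 0 1 -1" --pt "0.6 0.7 0.37 0 0 1 -1" --pt "0.6 0.7 0.37 0 0 1 -1" --pt "0.6 0.7 0.37 0 0 1 -1" --pt "0.6 0.7 0.37 0 0 1 -1" --pt "0.6 0.7 0.37 0 0 1 -1" --pt "0.6 0.7 0.37 0 0 1 -1" --pt "0.6 0.7 0.37 0 0 1 -1" --pt "0.6 0.7 0.37 0 0 1 -1" --pt "0.6 0.7 0.37 0 0 1 -1" --squeeze 20

```text
time_s: 1.6
ee_pos: [453.0, -205.0, 398.6]
ee_rot: [-180.0, -0.0, 75.4]
force: [-0.7, 0.3, -0.9]
gripper_width: 0.7
gripper_force: 0.0
```

```bash
python3 - <<'E'
from h import *
f=grab('wrist'); save(f,'w1.png'); np.savez('w1.npz',W=cloud(f),im=f['pixels']); print(f['st']['ee_pos'],f['st']['ee_rot'],f['T_tool_cam'],f['fx'])
E
```

```text
[ 452.96768872 -204.95555335  398.61431942] [-1.79956357e+02 -2.80582608e-03  7.53938896e+01] [[-1.56644917e-03 -9.62756101e-01 -2.70366856e-01  7.73959475e+01]
 [ 9.99998759e-01 -1.46301337e-03 -5.84103326e-04 -9.21152387e-01]
 [ 1.66798716e-04 -2.70367436e-01  9.62757198e-01 -1.71395493e+02]
 [ 0.00000000e+00  0.00000000e+00  0.00000000e+00  1.00000000e+00]] 318.82975695044274
```

View pics/w1.png

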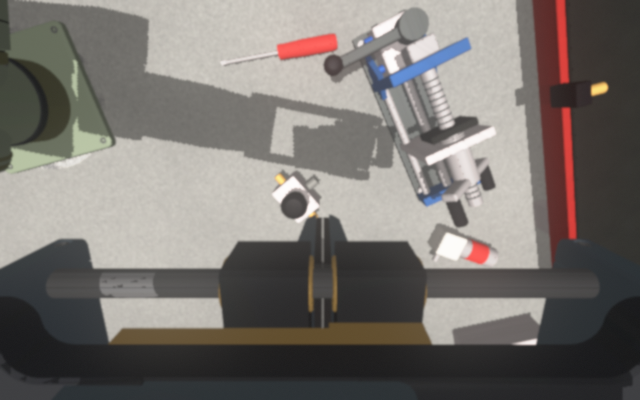

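```bash
python3 - <<'E'
from h import *
d=np.load('w1.npz');W=d['W'];im=d['im'].astype(int)
def p(u,v,n): print(n,np.round(np.nanmedian(W[v-1:v+2,u-1:u+2].reshape(-1,3),axis=0),1))
for u,v,n in[(294,205,'vent'),(333,65,'knob'),(412,25,'pivot'),(430,62,'cheek'),(460,145,'pad'),(487,176,'g'),(457,213,'g')]:p(u,v,n)
v,u=np.mgrid[:400,:640]
def comp(m,n):
    P=W[m]; c,(w,h),a=cv2.minAreaRect(P[:,:2].astype(np.float32)); print(n,m.sum(),'ctr',np.round(c,1),'size',round(w,1),round(h,1),'ang',round(a,1),'mean',P.mean(0).round(1),'z95',np.percentile(P[:,2],95).round(1))
z=W[...,2]; r,g,b=im[...,0],im[...,1],im[...,2]
comp((b>r+40)&(abs(z-162)<5)&(v<110),'cheek top')
comp((abs(z-162)<4)&(v>115)&(v<170)&(u>415)&(u<500)&(r>130),'carriage top')
comp((abs(z-91)<4)&(abs(u-294)<25)&(abs(v-205)<25),'vent')
comp((z>165)&(abs(u-333)<15)&(abs(v-65)<15),'knob')
m=(abs(z-150)<14)&(u>415)&(u<460)&(v>75)&(v<120); comp(m,'spindle')
P=W[m];q=P[P[:,2]>146];print('spindle top',q.mean(0), np.polyfit(q[:,1],q[:,0],1))
for (a,b_) in((487,176),(457,213)):
    comp((abs(u-a)<12)&(abs(v-b_)<18)&(r<60)&(z>60),'grip')
comp((abs(u-412)<14)&(abs(v-25)<14)&(z>140),'pivot')
E
```

```text
vent [ 390.4 -263.1   90.9]
knob [495.  -88.5 174.7]
pivot [596.2 -67.8 156.8]
cheek [ 607.9 -113.3  162.6]
pad [ 628.9 -220.3  162.4]
g [ 678.8 -285.3  115.2]
g [ 605.  -301.   182.6]
cheek top 1080 ctr [ 607.5 -113.3] size 99.2 14.3 ang 11.1 mean [ 607.1 -113.3  162.4] z95 163.9
carriage top 745 ctr [ 631.4 -225.1] size 89.7 47.4 ang 28.0 mean [ 629.1 -219.9  162. ] z95 163.6
vent 436 ctr [ 388. -265.] size 39.9 37.5 ang 8.5 mean [ 388.7 -264.7   89.8] z95 91.9
knob 327 ctr [496.2 -87.1] size 21.8 22.5 ang 74.3 mean [495.4 -87.5 172.5] z95 175.5
spindle 792 ctr [ 616.1 -156.5] size 20.1 67.1 ang 11.1 mean [ 614.2 -156.3  148. ] z95 151.1
spindle top [ 615.71879205 -156.60422924  149.15948021] [-2.23459658e-01  5.80724065e+02]<stdin>:7: RuntimeWarning: Mean of empty slice.
  ret = um.true_divide(
Traceback (most recent call last):
IndexError: index -1 is out of bounds for axis 0 with size 0
```

send_rows --pt "-0.126 -0.116 -0.3 0 0 0 -1" --pt "-0.126 -0.116 -0.55 0 0 0 -1" --pt "-0.126 -0.116 -0.55 0 0 0 -1" --pt "-0.126 -0.116 -0.55 0 0 0 -1" --pt "-0.126 -0.116 -0.55 0 0 0 -1" --pt "-0.126 -0.116 -0.55 0 0 0 -1" --pt "-0.126 -0.116 -0.6 0 0 0 -1" --pt "-0.126 -0.116 -0.615 0 0 0 -1" --pt "-0.126 -0.116 -0.625 0 0 0 -1" --pt "-0.126 -0.116 -0.63 0 0 0 -1" --pt "-0.126 -0.116 -0.635 0 0 0 -1" --pt "-0.126 -0.116 -0.638 0 0 0 -1" --pt "-0.126 -0.116 -0.638 0 0 0 -1"

```text
time_s: 3.28
ee_pos: [391.7, -262.5, 82.0]
ee_rot: [179.8, 0.1, 75.5]
force: [-1.5, 1.8, 9.6]
gripper_width: 0.8
gripper_force: 4.6
```

send_rows --pt "0 0 -0.006 0 0 0 -1" --pt "0 0 -0.01 0 0 0 -1" --pt "0 0 -0.012 0 0 0 -1" --pt "0 0 -0.012 0 0 0 -1"

```text
time_s: 3.78
ee_pos: [391.8, -262.6, 78.6]
ee_rot: [179.8, 0.1, 75.5]
force: [-6.4, 5.3, 29.3]
gripper_width: 0.3
gripper_force: 14.7
```

send_rows --pt "0 0 0.2 0 0 0 -0.5" --pt "0.05 0.08 0.3 0 0 0 0.1" --pt "0.21 0.351 0.33 0 0 0 0.1" --pt "0.21 0.351 0.33 0 0 0 0.1" --pt "0.21 0.351 0.33 0 0 0 0.1" --pt "0.21 0.351 0.33 0 0 0 0.1" --pt "0.21 0.351 0.33 0 0 0 0.1" --pt "0.21 0.351 0.33 0 0 0 0.1" --pt "0.21 0.351 0.25 0 0 0 0.1" --pt "0.21 0.351 0.18 0 0 0 0.1" --pt "0.21 0.351 0.163 0 0 0 0.1" --pt "0.21 0.351 0.163 0 0 0 0.1" --pt "0.21 0.351 0.163 0 0 0 -1" --pt "0.21 0.351 0.163 0 0 0 -1" --pt "0.21 0.351 0.163 0 0 0 -1" --pt "0.21 0.351 0.163 0 0 0 -1" --squeeze 15

```text
time_s: 5.78
ee_pos: [496.5, -86.6, 156.2]
ee_rot: [179.9, -0.0, 75.5]
force: [1.0, -0.1, 2.5]
gripper_width: 22.5
gripper_force: 15.0
```

```bash
python3 - <<'E'
import numpy as np
# arc shifts from start angle 191.3 deg, clockwise
for a in range(0,112,7):
    t=np.radians(191.3-a);s=np.radians(191.3)
    print(a,np.round(105/500*np.array([np.cos(t)-np.cos(s),np.sin(t)-np.sin(s)]),3))
E
```

```text
0 [0. 0.]
7 [-0.003  0.025]
14 [-0.004  0.051]
21 [-0.001  0.077]
28 [0.005 0.101]
35 [0.014 0.126]
42 [0.025 0.148]
49 [0.04 0.17]
56 [0.057 0.189]
63 [0.076 0.206]
70 [0.097 0.221]
77 [0.12  0.233]
84 [0.143 0.242]
91 [0.168 0.248]
98 [0.194 0.251]
105 [0.219 0.251]
```

send_rows --pt "-0.003 0.025 0 0 0 -0.07 -1" --pt "-0.004 0.051 0 0 0 -0.14 -1" --pt "-0.001 0.077 0 0 0 -0.21 -1" --pt "0.005 0.101 0 0 0 -0.28 -1" --pt "0.014 0.126 0 0 0 -0.35 -1" --pt "0.025 0.148 0 0 0 -0.42 -1" --pt "0.04 0.17 0 0 0 -0.49 -1" --pt "0.057 0.189 0 0 0 -0.56 -1" --pt "0.076 0.206 0 0 0 -0.63 -1" --pt "0.097 0.221 0 0 0 -0.7 -1" --pt "0.12 0.233 0 0 0 -0.77 -1" --pt "0.143 0.242 0 0 0 -0.84 -1" --pt "0.168 0.248 0 0 0 -0.9 -1" --pt "0.194 0.251 0 0 0 -0.95 -1" --pt "0.219 0.251 0 0 0 -1 -1" --pt "0.228 0.25 0 0 0 -1 -1" --pt "0.235 0.25 0 0 0 -1 -1" --pt "0.238 0.25 0 0 0 -1 -1" --pt "0.238 0.25 0 0 0 -1 -1"

```text
time_s: 8.15
ee_pos: [614.7, 39.0, 155.7]
ee_rot: [-180.0, -0.0, 15.5]
force: [-3.1, 3.8, 4.6]
gripper_width: 22.6
gripper_force: 15.0
```

send_rows --pt "0.238 0.25 0 0 0 0 0.2" --pt "0 0 0 0 0 0 0.2"

```text
time_s: 8.4
ee_pos: [621.5, 41.6, 151.1]
ee_rot: [179.9, -0.1, 16.0]
force: [-1.6, -1.7, 0.8]
gripper_width: 48.5
gripper_force: 0.0
```

send_rows --pt "0 0 0 0 0 0 0.2" --pt "0 0 0.1 0 0 0 0.2" --pt "0 0 0.25 0 0 0 0.2" --pt "-0.348 0.325 0.53 0 0 1 0.2" --pt "-0.348 0.325 0.53 0 0 1 0.2" --pt "-0.348 0.325 0.53 0 0 1 0.2" --pt "-0.348 0.325 0.53 0 0 1 0.2" --pt "-0.348 0.325 0.53 0 0 1 0.2" --pt "-0.348 0.325 0.53 0 0 1 0.2" --pt "-0.348 0.325 0.53 0 0 1 0.2" --pt "-0.348 0.325 0.53 0 0 1 0.2" --pt "-0.348 0.325 0.53 0 0 1 0.2"

```text
time_s: 9.9
ee_pos: [441.2, 200.5, 420.1]
ee_rot: [-180.0, 0.0, 75.4]
force: [1.2, -0.3, -0.4]
gripper_width: 54.3
gripper_force: 0.0
```

```bash
python3 - <<'E'
from h import *
f=grab('wrist'); save(f,'w2.png'); np.savez('w2.npz',W=cloud(f),im=f['pixels']); print(f['st']['ee_pos'],f['st']['ee_rot'])
g=grab('scene'); W=cloud(g); z=W[...,2]
m=(abs(z-172)<6)&(abs(W[...,0]-600)<60)&(abs(W[...,1]-40)<50)
print('knob now',W[m].mean(0),m.sum())
E
```

```text
[441.22583678 200.52795738 420.08186309] [-1.79999880e+02  3.06327864e-02  7.54190994e+01]
knob now [616.81616585  34.60690943 172.08187933] 36
```

View pics/w2.png

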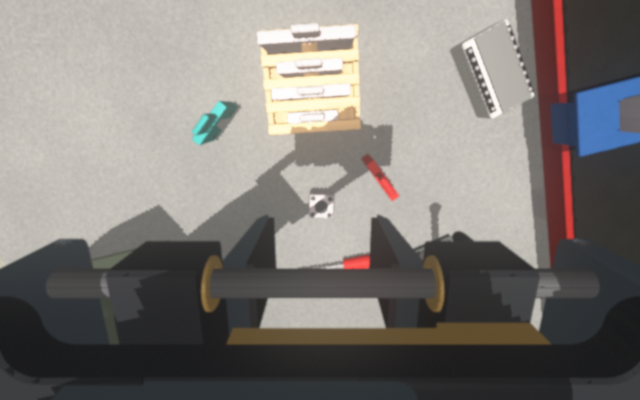

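```bash
cat >> h.py <<'E'
def spacers(W,xr,yr,z0=10):
    z=W[...,2]; m0=(W[...,0]>xr[0])&(W[...,0]<xr[1])&(W[...,1]>yr[0])&(W[...,1]<yr[1])
    for k,(tt,bt) in enumerate([(151,113),(138,100),(125,87),(112,74)]):
        for nm,h in(('tab',tt+z0),('bridge',bt+z0)):
            m=(m0&(abs(z-h)<4.5)).astype(np.uint8)
            n,l,s,c=cv2.connectedComponentsWithStats(m)
            for i in range(1,n):
                if s[i,4]>25:
                    P=W[l==i]; (cx,cy),(w,hh),a=cv2.minAreaRect(P[:,:2].astype(np.float32))
                    if max(w,hh)<22 : continue
                    if w<hh: a-=90
                    q=P[:,:2]-P[:,:2].mean(0); e=np.linalg.svd(q,full_matrices=False)[2][0]
                    print(k+1,nm,'px',c[i].round(),'ctr',np.round((cx,cy),1),'size',round(max(w,hh)),round(min(w,hh)),'ang',round(a%180,1),round(np.degrees(np.arctan2(e[1],e[0]))%180,1),'z',round(float(np.median(P[:,2])),1))
E
python3 - <<'E'
from h import *
W=np.load('w2.npz')['W']; spacers(W,(330,580),(220,420))
z=W[...,2]; m=(abs(z-42)<3)&(W[...,0]>330)&(W[...,0]<580)&(W[...,1]>200)&(W[...,1]<430)
print(cv2.minAreaRect(W[m][:,:2].astype(np.float32)))
E
```

```text
1 tab px [304.  28.] ctr [462.3 370.9] size 36 10 ang 170.1 169.2 z 161.0
1 bridge px [307.  35.] ctr [462.2 371. ] size 132 17 ang 168.9 168.8 z 123.4
1 bridge px [312. 117.] ctr [441.8 265.5] size 35 10 ang 166.5 168.1 z 122.0
2 tab px [305.  34.] ctr [461.7 366.4] size 34 2 ang 169.9 168.8 z 147.0
2 tab px [310.  90.] ctr [449.3 300.2] size 35 10 ang 168.8 169.0 z 148.1
2 bridge px [324.  41.] ctr [484.2 358.7] size 58 1 ang 168.9 168.8 z 110.6
2 bridge px [273.  44.] ctr [414.5 372.3] size 36 1 ang 168.7 168.9 z 110.6
2 bridge px [311.  91.] ctr [449.  300.4] size 114 16 ang 168.9 169.0 z 110.4
3 tab px [307.  36.] ctr [461.8 366.1] size 34 2 ang 170.5 169.3 z 134.5
3 tab px [308.  62.] ctr [455.7 335.5] size 35 10 ang 165.9 168.6 z 135.0
3 bridge px [339.  42.] ctr [506.5 354.2] size 37 1 ang 169.4 169.1 z 97.0
3 bridge px [285.  45.] ctr [429.8 369.5] size 37 1 ang 170.2 169.2 z 97.3
3 bridge px [310.  66.] ctr [455.7 335.5] size 96 16 ang 168.9 169.0 z 97.4
4 tab px [307.  35.] ctr [462.2 371. ] size 132 17 ang 168.9 168.9 z 123.4
4 tab px [312. 117.] ctr [441.7 265.1] size 35 10 ang 168.8 168.5 z 122.0
4 bridge px [334.  44.] ctr [498.7 355.9] size 50 1 ang 168.5 168.8 z 84.2
4 bridge px [280.  47.] ctr [421.7 371.2] size 51 1 ang 168.8 168.9 z 85.1
4 bridge px [313. 116.] ctr [440.9 265.3] size 78 16 ang 168.9 168.8 z 84.4
((452.28369140625, 318.14141845703125), (161.19606018066406, 156.1128692626953), 78.7236328125)
```

send_rows --pt "0.0394 0.3226 -0.1 0 0 0.057 0.3" --pt "0.0394 0.3226 -0.2 0 0 0.057 0.3" --pt "0.0394 0.3226 -0.4 0 0 0.057 0.3" --pt "0.0394 0.3226 -0.44 0 0 0.057 0.3" --pt "0.0394 0.3226 -0.44 0 0 0.057 0.3" --pt "0.0394 0.3226 -0.44 0 0 0.057 0.3" --pt "0.0394 0.3226 -0.44 0 0 0.057 0.3" --pt "0.0394 0.3226 -0.53 0 0 0.057 0.3" --pt "0.0394 0.3226 -0.587 0 0 0.057 0.3" --pt "0.0394 0.3226 -0.587 0 0 0.057 0.3" --pt "0.0394 0.3226 -0.587 0 0 0.057 0.3" --pt "0.0394 0.3226 -0.587 0 0 0.057 -1" --pt "0.0394 0.3226 -0.587 0 0 0.057 -1" --pt "0.0394 0.3226 -0.587 0 0 0.057 -1" --pt "0.0394 0.3226 -0.587 0 0 0.057 -1" --pt "0.0394 0.3226 -0.587 0 0 0.057 -1" --squeeze 30

```text
time_s: 12.0
ee_pos: [461.1, 362.5, 127.7]
ee_rot: [179.9, -0.1, 78.9]
force: [1.4, 0.5, 4.7]
gripper_width: 35.9
gripper_force: 30.0
```

send_rows --pt "0 0 0.05 0 0 0 -1" --pt "0 0 0.14 0 0 0 -1" --pt "0 0 0.24 0 0 0 -1" --pt "0.05 -0.1 0.33 0 0 0.05 -1" --pt "0.08 -0.2 0.37 0 0 0.1 -1" --pt "0.11 -0.3 0.37 0 0 0.15 -1" --pt "0.14 -0.4 0.37 0 0 0.2 -1" --pt "0.17 -0.5 0.37 0 0 0.25 -1" --pt "0.2 -0.6 0.37 0 0 0.3 -1" --pt "0.23 -0.7 0.37 0 0 0.35 -1" --pt "0.26 -0.8 0.37 0 0 0.373 -1" --pt "0.28 -0.9 0.37 0 0 0.373 -1" --pt "0.305 -0.97 0.37 0 0 0.373 -1" --pt "0.305 -1 0.37 0 0 0.373 -1" --pt "0.305 -1 0.37 0 0 0.373 -1" --pt "0.305 -1 0.37 0 0 0.373 -1" --pt "0.305 -1 0.37 0 0 0.373 -1"

```text
time_s: 14.12
ee_pos: [612.8, -136.4, 312.2]
ee_rot: [180.0, -0.0, 101.4]
force: [0.2, -0.3, -3.3]
gripper_width: 35.5
gripper_force: 30.0
```

```bash
python3 - <<'E'
from h import *
f=grab('wrist'); save(f,'w3.png'); W=cloud(f); np.savez('w3.npz',W=W,im=f['pixels']); print(f['st']['ee_pos'],f['st']['ee_rot'],f['st']['force'])
im=f['pixels'].astype(int); z=W[...,2]
m=(im[...,2]>im[...,0]+40)&(abs(z-162)<5)
if m.sum()>50: print('cheek',m.sum(),cv2.minAreaRect(W[m][:,:2].astype(np.float32)))
m=(abs(z-290)<20)&(W[...,0]>500)
print(m.sum())
E
```

```text
[ 612.82919448 -136.35520243  312.18972005] [ 1.79986545e+02 -2.37283213e-02  1.01409718e+02] [ 0.22767758 -0.34600223 -3.33421612]
cheek 1299 ((607.4075317382812, -112.91832733154297), (98.09459686279297, 14.325187683105469), 10.380976676940918)
6689
```

View pics/w3.png

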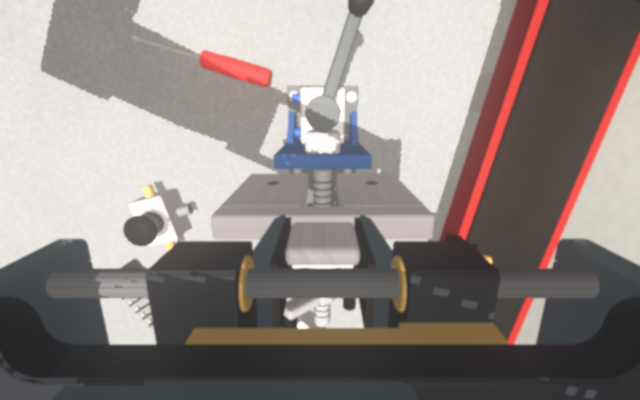

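```bash
python3 - <<'E'
from h import *
W=np.load('w3.npz')['W']; z=W[...,2]; v,u=np.mgrid[:400,:640]
for a,b in((303,313),):
    m=(abs(z-308)<4)&(v<245)&(v>190)&(u>205)&(u<440); P=W[m]; print(m.sum(),np.median(P[:,2]),cv2.minAreaRect(P[:,:2].astype(np.float32)))
th=np.radians(11.2); y=np.array([-np.sin(th),np.cos(th)]); x=np.array([np.cos(th),np.sin(th)]); r=np.array([609.0,-120.7])
Q=(P[:,:2]-r); print('unit y range',np.percentile(Q@y,[1,99]),'x',np.percentile(Q@x,[1,99]))
m=(abs(z-149)<3)&(v>165)&(v<200)&(abs(u-322)<20);P=W[m]; Q=P[:,:2]-r; print('spindle',m.sum(),np.percentile(Q@x,[2,50,98]),np.percentile(Q@y,[2,98]))
E
```

```text
3748 307.7765128184125 ((610.6771850585938, -126.99120330810547), (131.450439453125, 16.26357650756836), 11.185796737670898)
unit y range [-14.07660645   1.45773189] x [-64.1669068   64.60326504]
spindle 451 [-7.65652194 -0.02751946  8.6288929 ] [-35.71056156  -4.06157828]
```

send_rows --pt "0.002 -0.01 0 0 0 0 -1" --pt "0.002 -0.01 -0.06 0 0 0 -1" --pt "0.002 -0.01 -0.12 0 0 0 -1" --pt "0.002 -0.01 -0.18 0 0 0 -1" --pt "0.002 -0.01 -0.23 0 0 0 -1" --pt "0.002 -0.01 -0.26 0 0 0 -1" --pt "0.002 -0.01 -0.27 0 0 0 -1" --pt "0.002 -0.01 -0.274 0 0 0 -1" --pt "0.002 -0.01 -0.278 0 0 0 -1" --pt "0.002 -0.01 -0.278 0 0 0 -1"

```text
time_s: 15.42
ee_pos: [614.2, -142.8, 173.5]
ee_rot: [179.9, 0.0, 101.3]
force: [0.3, 0.3, -4.2]
gripper_width: 36.2
gripper_force: 30.0
```

send_rows --pt "-0.001 0.006 -0.001 0 0 0 -1" --pt "-0.0015 0.008 -0.002 0 0 0 -1" --pt "-0.002 0.01 -0.002 0 0 0 -1" --pt "-0.002 0.01 -0.002 0 0 0 -1"

```text
time_s: 15.92
ee_pos: [613.5, -138.3, 172.7]
ee_rot: [179.9, 0.1, 101.3]
force: [-0.8, -1.5, 0.6]
gripper_width: 35.9
gripper_force: 30.0
```

send_rows --pt "0 0 0 0 0 0 0.0" --pt "0 0 0 0 0 0 0.2" --pt "0 0 0 0 0 0 0.3" --pt "0 0 0.06 0 0 0 0.3" --pt "0 0 0.16 0 0 0 0.3" --pt "-0.04 0.1 0.25 0 0 0 0.3" --pt "-0.332 0.7056 0.316 0 0 -0.373 0.3" --pt "-0.332 0.7056 0.316 0 0 -0.373 0.3" --pt "-0.332 0.7056 0.316 0 0 -0.373 0.3" --pt "-0.332 0.7056 0.316 0 0 -0.373 0.3" --pt "-0.332 0.7056 0.316 0 0 -0.373 0.3" --pt "-0.332 0.7056 0.316 0 0 -0.373 0.3" --pt "-0.332 0.7056 0.316 0 0 -0.373 0.3" --pt "-0.332 0.7056 0.316 0 0 -0.373 0.3" --pt "-0.332 0.7056 0.316 0 0 -0.373 0.3"

```text
time_s: 17.8
ee_pos: [447.5, 214.1, 329.7]
ee_rot: [-180.0, 0.0, 78.8]
force: [0.5, 0.0, -0.2]
gripper_width: 59.3
gripper_force: 0.0
```

```bash
python3 - <<'E'
from h import *
f=grab('wrist'); print(f['st']['ee_pos'],f['st']['ee_rot']); spacers(cloud(f),(330,580),(220,420))
g=grab('scene'); W=cloud(g)
th=np.radians(11.2); y=np.array([-np.sin(th),np.cos(th)]); x=np.array([np.cos(th),np.sin(th)]); r=np.array([609.0,-120.7])
Q=(W[...,:2]-r); X=Q@x;Y=Q@y
m=(W[...,2]>200)&(abs(X)<30)&(Y<20)&(Y>-90); print('tab',m.sum(),np.percentile(X[m],[5,95]),np.percentile(Y[m],[5,95]),np.percentile(W[m][:,2],95))
E
```

```text
[447.46519299 214.0560902  329.73907202] [-1.79993140e+02  2.93129745e-02  7.88410952e+01]
1 bridge px [310. 131.] ctr [440.8 265.7] size 35 9 ang 168.8 169.7 z 122.1
2 tab px [309.  99.] ctr [448.5 300.3] size 35 8 ang 168.7 168.9 z 148.2
2 bridge px [311. 100.] ctr [448.7 300.5] size 114 15 ang 168.8 168.8 z 110.4
3 tab px [309.  64.] ctr [455.4 335.3] size 36 9 ang 169.0 168.9 z 135.1
3 bridge px [311.  69.] ctr [455.8 335.8] size 95 16 ang 168.7 169.1 z 97.3
4 tab px [309. 131.] ctr [440.8 265.7] size 35 9 ang 168.8 169.2 z 122.0
4 bridge px [300.  76.] ctr [441.2 330.4] size 30 0 ang 168.9 168.9 z 87.2
4 bridge px [331.  76.] ctr [479.  322.9] size 42 0 ang 169.0 168.9 z 86.1
4 bridge px [311. 128.] ctr [441.1 265.5] size 76 15 ang 168.8 168.5 z 84.3
tab 36 [-12.59424896  19.61113696] [-15.46102834  -7.7512024 ] 209.21575415028624
```

send_rows --pt "0 0.08 -0.1 0 0 0 0.3" --pt "0 0.153 -0.2 0 0 0 0.3" --pt "0 0.153 -0.28 0 0 0 0.3" --pt "0 0.153 -0.34 0 0 0 0.3" --pt "0 0.153 -0.4 0 0 0 0.3" --pt "0 0.153 -0.432 0 0 0 0.3" --pt "0 0.153 -0.432 0 0 0 0.3" --pt "0 0.153 -0.432 0 0 0 -1" --pt "0 0.153 -0.432 0 0 0 -1" --pt "0 0.153 -0.432 0 0 0 -1" --pt "0 0.153 -0.432 0 0 0 -1" --pt "0 0.153 -0.4 0 0 0 -1" --pt "0 0.153 -0.3 0 0 0 -1" --pt "0 0.153 -0.2 0 0 0 -1" --pt "0 0.153 -0.1 0 0 0 -1" --pt "0 0.153 -0.04 0 0 0 -1" --pt "0 0.153 -0.04 0 0 0 -1"

```text
time_s: 20.02
ee_pos: [447.6, 292.0, 311.7]
ee_rot: [179.8, -0.2, 78.9]
force: [-0.3, -0.3, -3.5]
gripper_width: 36.1
gripper_force: 30.0
```

send_rows --pt "0.03 -0.1 0.04 0 0 0.05 -1" --pt "0.07 -0.2 0.06 0 0 0.1 -1" --pt "0.11 -0.3 0.06 0 0 0.15 -1" --pt "0.15 -0.4 0.06 0 0 0.2 -1" --pt "0.19 -0.5 0.06 0 0 0.25 -1" --pt "0.23 -0.6 0.06 0 0 0.3 -1" --pt "0.27 -0.7 0.06 0 0 0.35 -1" --pt "0.31 -0.8 0.06 0 0 0.373 -1" --pt "0.339 -0.87 0.06 0 0 0.373 -1" --pt "0.339 -0.899 0.06 0 0 0.373 -1" --pt "0.339 -0.899 0.06 0 0 0.373 -1" --pt "0.339 -0.899 0.06 0 0 0.373 -1" --pt "0.339 -0.899 0.06 0 0 0.373 -1" --pt "0.339 -0.899 0.06 0 0 0.373 -1"

```text
time_s: 21.78
ee_pos: [616.4, -157.1, 340.4]
ee_rot: [180.0, 0.0, 101.4]
force: [0.3, 0.3, -1.8]
gripper_width: 35.9
gripper_force: 30.0
```

```bash
cat >> h.py <<'E'
th=np.radians(11.2); uy=np.array([-np.sin(th),np.cos(th)]); ux=np.array([np.cos(th),np.sin(th)]); root=np.array([609.0,-120.7])
def held(off=4):
    f=grab('wrist'); W=cloud(f); z=W[...,2]; t=f['st']['ee_pos']; v,u=np.mgrid[:400,:640]
    Q=W[...,:2]-root; X=Q@ux; Y=Q@uy
    print('tcp',t.round(1),f['st']['ee_rot'].round(1),'u',((t[:2]-root)@ux).round(1),((t[:2]-root)@uy).round(1))
    m=(abs(z-(t[2]-off))<4)&(v<248)&(v>150)&(u>150)&(u<490); P=W[m]
    print('bridge',m.sum(),np.median(P[:,2]).round(1),cv2.minAreaRect(P[:,:2].astype(np.float32)),'x',np.percentile(X[m],[1,99]).round(1),'y',np.percentile(Y[m],[1,99]).round(1))
    for nm,h in(('tabs',206),('bridges',168)):
        m=(abs(z-h)<4)&(abs(X)<(22 if h>200 else 70))&(Y<5)&(Y>-90)
        if m.sum()>20: print(nm,m.sum(),'x',np.percentile(X[m],[1,99]).round(1),'y',np.percentile(Y[m],[1,99]).round(1),'ang',cv2.minAreaRect(W[m][:,:2].astype(np.float32))[1:])
    return f,W,X,Y
E
python3 - <<'E'
from h import *
held()
E
```

```text
tcp [ 616.4 -157.1  340.4] [180.    0.  101.4] u 0.2 -37.1
bridge 2918 335.9 ((614.06494140625, -147.16064453125), (114.03417205810547, 17.119647979736328), 11.147997856140137) x [-56.   55.5] y [-35.  -19.7]
tabs 359 x [-16.   18.8] y [-12.5  -3.7] ang ((35.04665756225586, 9.0997314453125), 11.160422325134277)
bridges 1429 x [-63.3  65.4] y [-15.7  -0.5] ang ((131.30453491210938, 19.298229217529297), 11.0949068069458)
```

send_rows --pt "0 -0.001 -0.08 0 0 0 -1" --pt "0 -0.001 -0.16 0 0 0 -1" --pt "0 -0.001 -0.23 0 0 0 -1" --pt "0 -0.001 -0.28 0 0 0 -1" --pt "0 -0.001 -0.31 0 0 0 -1" --pt "0 -0.001 -0.326 0 0 0 -1" --pt "0 -0.001 -0.332 0 0 0 -1" --pt "-0.001 0.002 -0.335 0 0 0 -1" --pt "-0.001 0.004 -0.336 0 0 0 -1" --pt "-0.001 0.005 -0.336 0 0 0 -1" --pt "-0.001 0.006 -0.336 0 0 0 -1" --pt "-0.001 0.006 -0.336 0 0 0 -1"

```text
time_s: 23.32
ee_pos: [616.4, -155.3, 172.7]
ee_rot: [179.9, 0.1, 101.3]
force: [-0.4, -0.7, 1.3]
gripper_width: 35.4
gripper_force: 30.0
```

send_rows --pt "0 0.003 0 0 0 0 -1" --pt "0 0.003 0 0 0 0 -1" --pt "0 0.003 0 0 0 0 0.0" --pt "0 0.003 0 0 0 0 0.2" --pt "0 0.003 0 0 0 0 0.3" --pt "0 0.003 0.06 0 0 0 0.3" --pt "0 0.003 0.16 0 0 0 0.3" --pt "-0.04 0.1 0.25 0 0 0 0.3" --pt "-0.324 0.81 0.316 0 0 -0.373 0.3" --pt "-0.324 0.81 0.316 0 0 -0.373 0.3" --pt "-0.324 0.81 0.316 0 0 -0.373 0.3" --pt "-0.324 0.81 0.316 0 0 -0.373 0.3" --pt "-0.324 0.81 0.316 0 0 -0.373 0.3" --pt "-0.324 0.81 0.316 0 0 -0.373 0.3" --pt "-0.324 0.81 0.316 0 0 -0.373 0.3" --pt "-0.324 0.81 0.316 0 0 -0.373 0.3" --pt "-0.324 0.81 0.316 0 0 -0.373 0.3" --pt "-0.324 0.81 0.316 0 0 -0.373 0.3"

```text
time_s: 25.58
ee_pos: [454.6, 248.7, 329.8]
ee_rot: [-180.0, 0.0, 78.8]
force: [0.2, 0.2, 0.6]
gripper_width: 59.3
gripper_force: 0.0
```

```bash
python3 - <<'E'
from h import *
f=grab('wrist'); print(f['st']['ee_pos'],f['st']['ee_rot']); spacers(cloud(f),(330,580),(220,420))
E
```

```text
[454.60058368 248.66892221 329.76529529] [-1.79996610e+02  3.21364430e-02  7.88056037e+01]
1 bridge px [309. 161.] ctr [441.2 265.4] size 35 10 ang 168.2 169.0 z 121.9
2 bridge px [310. 156.] ctr [442.3 269.9] size 32 1 ang 168.5 168.8 z 111.1
3 tab px [309.  99.] ctr [456.  335.7] size 35 10 ang 168.7 168.6 z 134.9
3 bridge px [310. 100.] ctr [455.7 335.4] size 95 15 ang 168.7 168.9 z 97.3
3 bridge px [311. 154.] ctr [443.8 269.6] size 32 2 ang 164.5 167.9 z 94.4
4 tab px [309. 161.] ctr [441.2 265.4] size 35 10 ang 168.2 168.8 z 121.8
4 bridge px [311. 155.] ctr [441.1 265.7] size 78 15 ang 168.7 168.5 z 84.3
```

send_rows --pt "0 0.08 -0.1 0 0 0 0.3" --pt "0 0.155 -0.2 0 0 0 0.3" --pt "0 0.155 -0.28 0 0 0 0.3" --pt "0 0.155 -0.36 0 0 0 0.3" --pt "0 0.155 -0.42 0 0 0 0.3" --pt "0 0.155 -0.458 0 0 0 0.3" --pt "0 0.155 -0.458 0 0 0 0.3" --pt "0 0.155 -0.458 0 0 0 -1" --pt "0 0.155 -0.458 0 0 0 -1" --pt "0 0.155 -0.458 0 0 0 -1" --pt "0 0.155 -0.458 0 0 0 -1" --pt "0 0.155 -0.42 0 0 0 -1" --pt "0 0.155 -0.32 0 0 0 -1" --pt "0 0.155 -0.21 0 0 0 -1" --pt "0 0.155 -0.1 0 0 0 -1" --pt "0 0.155 0 0 0 0 -1" --pt "0 0.155 0.02 0 0 0 -1" --pt "0 0.155 0.02 0 0 0 -1"

```text
time_s: 27.88
ee_pos: [453.7, 327.3, 339.0]
ee_rot: [-179.9, 0.1, 78.9]
force: [0.1, -0.5, -2.3]
gripper_width: 35.5
gripper_force: 30.0
```

send_rows --pt "0.03 -0.1 0 0 0 0.05 -1" --pt "0.07 -0.2 0 0 0 0.1 -1" --pt "0.1 -0.3 0 0 0 0.15 -1" --pt "0.13 -0.4 0 0 0 0.2 -1" --pt "0.16 -0.5 0 0 0 0.25 -1" --pt "0.2 -0.6 0 0 0 0.3 -1" --pt "0.23 -0.7 0 0 0 0.35 -1" --pt "0.26 -0.8 0 0 0 0.373 -1" --pt "0.3 -0.9 0 0 0 0.373 -1" --pt "0.331 -0.97 0 0 0 0.373 -1" --pt "0.331 -1 0 0 0 0.373 -1" --pt "0.331 -1 0 0 0 0.373 -1" --pt "0.331 -1 0 0 0 0.373 -1" --pt "0.331 -1 0 0 0 0.373 -1" --pt "0.331 -1 0 0 0 0.373 -1"

```text
time_s: 29.75
ee_pos: [619.4, -171.5, 340.4]
ee_rot: [180.0, 0.0, 101.4]
force: [0.7, -0.3, -2.4]
gripper_width: 35.3
gripper_force: 30.0
```

```bash
python3 - <<'E'
from h import *
held()
E
```

```text
tcp [ 619.4 -171.5  340.4] [180.    0.  101.4] u 0.3 -51.9
bridge 2036 335.9 ((617.0042114257812, -161.68267822265625), (95.92472839355469, 17.52269744873047), 11.315160751342773) x [-47.1  46.8] y [-50.1 -35.3]
tabs 768 x [-16.7  18.1] y [-29.4  -3.5] ang ((35.87599182128906, 26.227724075317383), 11.467174530029297)
bridges 2573 x [-62.8  64.5] y [-31.4  -0.5] ang ((130.98617553710938, 36.196388244628906), 11.315847396850586)
```

send_rows --pt "0.001 -0.004 -0.08 0 0 0 -1" --pt "0.001 -0.004 -0.16 0 0 0 -1" --pt "0.001 -0.004 -0.23 0 0 0 -1" --pt "0.001 -0.004 -0.28 0 0 0 -1" --pt "0.001 -0.004 -0.31 0 0 0 -1" --pt "0.001 -0.004 -0.326 0 0 0 -1" --pt "0.001 -0.004 -0.332 0 0 0 -1" --pt "0.001 -0.001 -0.335 0 0 0 -1" --pt "0 0.001 -0.336 0 0 0 -1" --pt "0 0.003 -0.336 0 0 0 -1" --pt "0 0.004 -0.336 0 0 0 -1" --pt "0 0.004 -0.336 0 0 0 -1"

```text
time_s: 31.3
ee_pos: [619.9, -170.7, 172.7]
ee_rot: [179.9, 0.1, 101.3]
force: [0.4, -1.6, 1.5]
gripper_width: 35.6
gripper_force: 30.0
```

send_rows --pt "0 0 0 0 0 0 0.0" --pt "0 0 0 0 0 0 0.2" --pt "0 0 0 0 0 0 0.3" --pt "0 0 0.06 0 0 0 0.3" --pt "0 0 0.16 0 0 0 0.3" --pt "-0.04 0.1 0.25 0 0 0 0.3" --pt "-0.36 0.701 0.316 0 0 -0.373 0.3" --pt "-0.36 0.701 0.316 0 0 -0.373 0.3" --pt "-0.36 0.701 0.316 0 0 -0.373 0.3" --pt "-0.36 0.701 0.316 0 0 -0.373 0.3" --pt "-0.36 0.701 0.316 0 0 -0.373 0.3" --pt "-0.36 0.701 0.316 0 0 -0.373 0.3" --pt "-0.36 0.701 0.316 0 0 -0.373 0.3" --pt "-0.36 0.701 0.316 0 0 -0.373 0.3" --pt "-0.36 0.701 0.316 0 0 -0.373 0.3"

```text
time_s: 33.17
ee_pos: [440.0, 179.1, 329.7]
ee_rot: [-180.0, 0.0, 78.8]
force: [0.2, -0.4, -0.5]
gripper_width: 59.4
gripper_force: 0.0
```

```bash
python3 - <<'E'
from h import *
f=grab('wrist'); print(f['st']['ee_pos'],f['st']['ee_rot']); spacers(cloud(f),(330,580),(200,420))
E
```

```text
[439.9634373  179.14702982 329.71129531] [-1.79990735e+02  2.99093448e-02  7.88474876e+01]
1 bridge px [310. 100.] ctr [441.  264.8] size 36 9 ang 168.7 168.5 z 122.1
4 tab px [310. 100.] ctr [441.  264.8] size 36 9 ang 168.7 168.7 z 122.1
4 bridge px [311. 100.] ctr [440.9 265.5] size 77 14 ang 168.8 168.8 z 84.4
```

send_rows --pt "-0.001 0.08 -0.1 0 0 0 0.3" --pt "-0.001 0.154 -0.2 0 0 0 0.3" --pt "-0.001 0.154 -0.28 0 0 0 0.3" --pt "-0.001 0.154 -0.36 0 0 0 0.3" --pt "-0.001 0.154 -0.44 0 0 0 0.3" --pt "-0.001 0.154 -0.484 0 0 0 0.3" --pt "-0.001 0.154 -0.484 0 0 0 0.3" --pt "-0.001 0.154 -0.484 0 0 0 -1" --pt "-0.001 0.154 -0.484 0 0 0 -1" --pt "-0.001 0.154 -0.484 0 0 0 -1" --pt "-0.001 0.154 -0.484 0 0 0 -1" --pt "-0.001 0.154 -0.44 0 0 0 -1" --pt "-0.001 0.154 -0.34 0 0 0 -1" --pt "-0.001 0.154 -0.23 0 0 0 -1" --pt "-0.001 0.154 -0.12 0 0 0 -1" --pt "-0.001 0.154 0 0 0 0 -1" --pt "-0.001 0.154 0.02 0 0 0 -1" --pt "-0.001 0.154 0.02 0 0 0 -1"

```text
time_s: 35.48
ee_pos: [438.7, 256.9, 339.5]
ee_rot: [-180.0, 0.0, 78.9]
force: [1.0, 0.3, -1.6]
gripper_width: 35.8
gripper_force: 30.0
```

send_rows --pt "0.04 -0.1 0 0 0 0.05 -1" --pt "0.08 -0.2 0 0 0 0.1 -1" --pt "0.12 -0.3 0 0 0 0.15 -1" --pt "0.16 -0.4 0 0 0 0.2 -1" --pt "0.2 -0.5 0 0 0 0.25 -1" --pt "0.24 -0.6 0 0 0 0.3 -1" --pt "0.28 -0.7 0 0 0 0.35 -1" --pt "0.33 -0.8 0 0 0 0.373 -1" --pt "0.368 -0.87 0 0 0 0.373 -1" --pt "0.368 -0.894 0 0 0 0.373 -1" --pt "0.368 -0.894 0 0 0 0.373 -1" --pt "0.368 -0.894 0 0 0 0.373 -1" --pt "0.368 -0.894 0 0 0 0.373 -1" --pt "0.368 -0.894 0 0 0 0.373 -1"

```text
time_s: 37.22
ee_pos: [622.9, -189.1, 340.5]
ee_rot: [180.0, 0.0, 101.4]
force: [-0.3, -0.6, -2.4]
gripper_width: 35.4
gripper_force: 30.0
```

```bash
python3 - <<'E'
from h import *
held()
E
```

```text
tcp [ 622.9 -189.1  340.5] [180.    0.  101.4] u 0.3 -69.8
bridge 1258 336.3 ((620.634521484375, -179.12860107421875), (77.94172668457031, 17.488698959350586), 11.015380859375) x [-38.4  38.3] y [-66.6 -53.2]
tabs 1163 x [-16.4  18.3] y [-47.2  -3.6] ang ((35.76136016845703, 43.86000061035156), 11.611308097839355)
bridges 3620 x [-62.3  63.7] y [-49.3  -0.9] ang ((130.97531127929688, 89.2851791381836), 7.244543552398682)
```

send_rows --pt "0.001 -0.004 -0.08 0 0 0 -1" --pt "0.001 -0.004 -0.16 0 0 0 -1" --pt "0.001 -0.004 -0.23 0 0 0 -1" --pt "0.001 -0.004 -0.28 0 0 0 -1" --pt "0.001 -0.004 -0.31 0 0 0 -1" --pt "0.001 -0.004 -0.326 0 0 0 -1" --pt "0.001 -0.004 -0.332 0 0 0 -1" --pt "0.001 -0.001 -0.335 0 0 0 -1" --pt "0 0.001 -0.336 0 0 0 -1" --pt "0 0.003 -0.336 0 0 0 -1" --pt "0 0.004 -0.336 0 0 0 -1" --pt "0 0.004 -0.336 0 0 0 -1"

```text
time_s: 38.78
ee_pos: [623.1, -188.0, 172.3]
ee_rot: [180.0, 0.0, 101.3]
force: [0.2, 0.2, -0.4]
gripper_width: 36.0
gripper_force: 30.0
```

send_rows --pt "0 0.002 0 0 0 0 -1" --pt "0 0.002 0 0 0 0 0.0" --pt "0 0.002 0 0 0 0 0.2" --pt "0 0.002 0 0 0 0 0.2" --pt "0 0.002 0.06 0 0 0 0.2" --pt "0 0.002 0.16 0 0 0 0.2" --pt "0.034 -0.1 0.3 0 0 0 0.2" --pt "0.034 -0.224 0.456 0 0 0 0.2" --pt "0.034 -0.224 0.456 0 0 0 0.2" --pt "0.034 -0.224 0.456 0 0 0 0.2" --pt "0.034 -0.224 0.456 0 0 0 0.2" --pt "0.034 -0.224 0.456 0 0 0 0.2" --pt "0.034 -0.224 0.456 0 0 0 0.2"

```text
time_s: 40.4
ee_pos: [639.8, -298.9, 398.8]
ee_rot: [-179.9, -0.1, 101.4]
force: [0.1, 0.2, 0.5]
gripper_width: 54.6
gripper_force: 0.0
```

```bash
python3 - <<'E'
from h import *
f,W,X,Y=held(); save(f,'w4.png'); np.savez('w4.npz',W=W,im=f['pixels'],X=X,Y=Y)
E
```

```text
tcp [ 639.8 -298.9  398.8] [-1.799e+02 -1.000e-01  1.014e+02] u -4.4 -180.8
bridge 1 398.7 ((666.6615600585938, -274.37786865234375), (0.0, 0.0), 0.0) x [26.7 26.7] y [-162. -162.]
tabs 1411 x [-16.1  18.8] y [-64.2  -4.3] ang ((36.49292755126953, 60.717559814453125), 12.469766616821289)
bridges 3840 x [-61.4  63.7] y [-67.   -1.1] ang ((132.14918518066406, 93.16303253173828), 11.244882583618164)
```

View pics/w4.png

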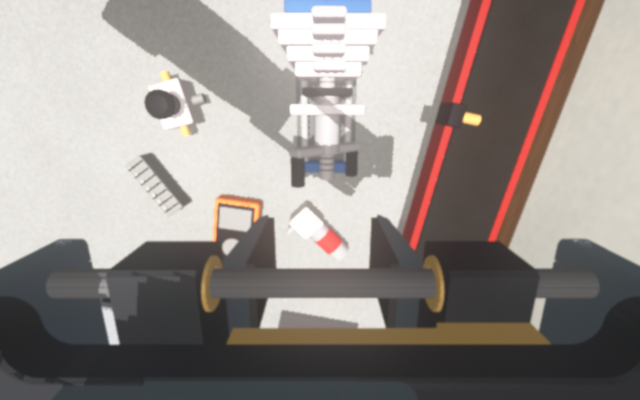

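```bash
python3 - <<'E'
from h import *
d=np.load('w4.npz');W,X,Y,im=d['W'],d['X'],d['Y'],d['im'].astype(int); z=W[...,2]; v,u=np.mgrid[:400,:640]
for c in((298,172),(351,162)):
    m=(abs(u-c[0])<8)&(abs(v-c[1])<16)&(im.max(-1)<75)&(z>85); P=W[m]
    print(m.sum(),'X',np.percentile(X[m],[3,50,97]).round(1),'Y',np.percentile(Y[m],[3,97]).round(1),'ztop',np.percentile(z[m],[50,90]).round(1))
m=(abs(z-162)<3)&(v>95)&(v<125)&(u>280)&(u<375); print('carriage',m.sum(),np.percentile(X[m],[2,98]),np.percentile(Y[m],[2,50,98]))
m=(abs(z-162)<5)&(v>70)&(v<100)&(u>290)&(u<370)&(im.max(-1)<110); print('pad',m.sum(),np.percentile(Y[m],[2,98]) if m.any() else 0)
m=(v>140)&(v<162)&(abs(u-326)<28)&(z>120)&(Y<-140); A=np.c_[X[m],z[m]];print('bar',m.sum(),np.polyfit(A[:,0],A[:,1],1))
E
```

```text
Traceback (most recent call last):
IndexError: index -1 is out of bounds for axis 0 with size 0
```

```bash
python3 - <<'E'
from h import *
d=np.load('w4.npz');W,X,Y,im=d['W'],d['X'],d['Y'],d['im'].astype(int); z=W[...,2]; v,u=np.mgrid[:400,:640]
def rep(n,m):
    print(n,m.sum(), *( ['X',np.percentile(X[m],[3,50,97]).round(1),'Y',np.percentile(Y[m],[3,50,97]).round(1),'z',np.percentile(z[m],[10,50,90]).round(1)] if m.any() else []))
rep('A',(abs(u-298)<8)&(v>157)&(v<189)&(z>150)); rep('B',(abs(u-351)<8)&(v>148)&(v<178)&(z>80)&(z<135))
rep('carriage',(abs(z-162)<3)&(v>95)&(v<125)&(u>280)&(u<375)); 
rep('all162',(abs(z-162)<4)&(Y<-66)&(Y>-110)&(abs(X)<50))
m=(v>140)&(v<162)&(abs(u-326)<28)&(z>100)&(Y<-140);rep('bar',m);print(np.polyfit(X[m],z[m],1))
for q in((298,172),(351,162),(326,107),(326,92)): print(q,W[q[1],q[0]].round(1),X[q[1],q[0]].round(1),Y[q[1],q[0]].round(1),im[q[1],q[0]])
E
```

```text
A 406 X [-44.4 -35.9 -28.1] Y [-199.  -181.2 -164.4] z [178.1 181.8 183.5]
B 329 X [28.8 36.4 45.3] Y [-198.7 -179.9 -160.5] z [110.7 114.1 116.3]
carriage 743 X [-42.7   0.4  43.6] Y [-110.8 -104.8 -100. ] z [161.2 162.3 163.5]
all162 1191 X [-40.4   0.4  41.3] Y [-109.5 -101.1  -67.5] z [160.9 162.2 163.5]
bar 875 X [-32.2   0.8  37.1] Y [-174.3 -157.4 -146.8] z [116.  155.  179.1]
[ -0.92207092 153.24317684]
(298, 172) [ 609.6 -305.2  182.4] -35.3 -181.1 [98 93 90]
(351, 162) [ 679.3 -290.1  114.7] 36.0 -179.9 [91 87 85]
(326, 107) [ 628.3 -222.5  161.9] -0.8 -103.6 [226 218 215]
(326, 92) [ 624.8 -205.2  162.6] -0.9 -86.0 [134 126 123]
```

send_rows --pt "-0.062 -0.0226 -0.1 0 0 0 -0.1" --pt "-0.062 -0.0226 -0.2 0 0 0 -0.1" --pt "-0.062 -0.0226 -0.3 0 0 0 -0.1" --pt "-0.062 -0.0226 -0.37 0 0 0 -0.1" --pt "-0.062 -0.0226 -0.37 0 0 0 -0.1" --pt "-0.062 -0.0226 -0.42 0 0 0 -0.1" --pt "-0.062 -0.0226 -0.46 0 0 0 -0.1" --pt "-0.062 -0.0226 -0.476 0 0 0 -0.1" --pt "-0.062 -0.0226 -0.476 0 0 0 -0.1" --pt "-0.062 -0.0226 -0.476 0 0 0 -1" --pt "-0.062 -0.0226 -0.476 0 0 0 -1" --pt "-0.062 -0.0226 -0.476 0 0 0 -1" --pt "-0.062 -0.0226 -0.476 0 0 0 -1" --squeeze 25

```text
time_s: 42.08
ee_pos: [609.9, -311.3, 162.7]
ee_rot: [179.9, 0.1, 101.3]
force: [1.5, 0.8, 1.5]
gripper_width: 17.5
gripper_force: 25.0
```

```bash
cat > arc.py <<'E'
import numpy as np,sys
t0,t1,st=map(float,sys.argv[1:4]); th=np.radians(11.2)
p=lambda t:np.array([*( -50*np.cos(np.radians(t))*np.array([np.cos(th),np.sin(th)])+0.0889*(t-t0)*np.array([-np.sin(th),np.cos(th)])),50*np.sin(np.radians(t))])
for t in np.arange(t0+st,t1+.1,st): print(round(t,1),np.round((p(t)-p(t0))/500,4).tolist())
E
python3 arc.py 42.5 180 8.6; python3 arc.py 0 47 5
```

```text
51.1 [0.0104, 0.0036, 0.0103]
59.7 [0.0222, 0.0075, 0.0188]
68.3 [0.0352, 0.0116, 0.0254]
76.9 [0.0489, 0.0159, 0.0298]
85.5 [0.0631, 0.0203, 0.0321]
94.1 [0.0776, 0.0247, 0.0322]
102.7 [0.0918, 0.0291, 0.03]
111.3 [0.1056, 0.0334, 0.0256]
119.9 [0.1186, 0.0375, 0.0191]
128.5 [0.1304, 0.0414, 0.0107]
137.1 [0.1409, 0.045, 0.0005]
145.7 [0.1498, 0.0484, -0.0112]
154.3 [0.1569, 0.0513, -0.0242]
162.9 [0.1619, 0.0539, -0.0382]
171.5 [0.1649, 0.056, -0.0528]
5.0 [0.0002, 0.0009, 0.0087]
10.0 [0.0011, 0.002, 0.0174]
15.0 [0.0028, 0.0033, 0.0259]
20.0 [0.0052, 0.0047, 0.0342]
25.0 [0.0083, 0.0062, 0.0423]
30.0 [0.0121, 0.0078, 0.05]
35.0 [0.0165, 0.0096, 0.0574]
40.0 [0.0216, 0.0115, 0.0643]
45.0 [0.0272, 0.0135, 0.0707]
```

send_rows --pt "0.0104 0.0036 0.0103 0 0 0 -1" --pt "0.0222 0.0075 0.0188 0 0 0 -1" --pt "0.0352 0.0116 0.0254 0 0 0 -1" --pt "0.0489 0.0159 0.0298 0 0 0 -1" --pt "0.0631 0.0203 0.0321 0 0 0 -1" --pt "0.0776 0.0247 0.0322 0 0 0 -1" --pt "0.0918 0.0291 0.03 0 0 0 -1" --pt "0.1056 0.0334 0.0256 0 0 0 -1" --pt "0.1186 0.0375 0.0191 0 0 0 -1" --pt "0.1304 0.0414 0.0107 0 0 0 -1" --pt "0.1409 0.045 0.0005 0 0 0 -1" --pt "0.1498 0.0484 -0.0112 0 0 0 -1" --pt "0.1569 0.0513 -0.0242 0 0 0 -1" --pt "0.1619 0.0539 -0.0382 0 0 0 -1" --pt "0.1649 0.056 -0.0528 0 0 0 -1" --pt "0.166 0.0577 -0.0676 0 0 0 -1" --pt "0.166 0.0577 -0.0676 0 0 0 -1"

```text
time_s: 44.2
ee_pos: [691.9, -284.2, 130.1]
ee_rot: [180.0, 0.2, 101.3]
force: [-1.0, -2.9, 5.0]
gripper_width: 17.5
gripper_force: 25.0
```

send_rows --pt "0 0 0 0 0 0 -0.3" --pt "0 0 0 0 0 0 -0.1" --pt "0 0 0.06 0 0 0 -0.1" --pt "0 0 0.16 0 0 0 -0.1" --pt "-0.05 -0.02 0.28 0 0 0 -0.1" --pt "-0.104 -0.035 0.4 0 0 0 -0.1" --pt "-0.104 -0.035 0.52 0 0 0 -0.1" --pt "-0.104 -0.035 0.5436 0 0 0 -0.1" --pt "-0.104 -0.035 0.5436 0 0 0 -0.1" --pt "-0.104 -0.035 0.5436 0 0 0 -0.1"

```text
time_s: 45.45
ee_pos: [639.9, -299.5, 397.8]
ee_rot: [-179.8, -0.1, 101.3]
force: [-0.0, -0.3, -0.1]
gripper_width: 41.0
gripper_force: 0.0
```

```bash
cat >> h.py <<'E'
def nut():
    f,W,X,Y=held(); z=W[...,2]; im=f['pixels'].astype(int)
    m0=(Y<-150)&(Y>-195)&(z>80)&(z<215)&(im.max(-1)<115)
    for s in(-1,1):
        m=m0&(s*X>22)&(s*X<65)&(Y<-158)
        if m.sum()>20: print('grip',s,m.sum(),'X',np.percentile(X[m],[3,50,97]).round(1),'Y',np.percentile(Y[m],[3,97]).round(1),'ztop',np.percentile(z[m],[50,90,97]).round(1))
    m=(abs(z-162)<4)&(Y<-55)&(Y>-110)&(abs(X)<46)
    print('z162 Y hist',np.histogram(Y[m],bins=np.arange(-110,-50,4)))
    return f,W,X,Y
E
python3 - <<'E'
from h import *
f,W,X,Y=nut(); save(f,'w5.png',(220,0,420,240),2.5)
E
```

```text
tcp [ 639.9 -299.5  397.8] [-1.798e+02 -1.000e-01  1.013e+02] u -4.4 -181.4
bridge 1 397.0 ((660.2088012695312, -276.55316162109375), (0.0, 0.0), 0.0) x [20. 20.] y [-162.8 -162.8]
tabs 1430 x [-16.1  18.6] y [-64.  -4.] ang ((35.96239471435547, 61.49273681640625), 12.447774887084961)
bridges 3915 x [-61.4  63.9] y [-67.5  -0.8] ang ((131.85438537597656, 81.19066619873047), 11.160050392150879)
grip -1 250 X [-55.1 -47.  -40.3] Y [-187.  -158.9] ztop [137.5 139.1 139.6]
grip 1 306 X [40.8 47.9 56.4] Y [-187.5 -158.8] ztop [158.7 160.3 160.8]
z162 Y hist (array([  2,   4, 221, 224, 225, 148,   0,  50, 151, 206,  64,   4,   1,
         2]), array([-110, -106, -102,  -98,  -94,  -90,  -86,  -82,  -78,  -74,  -70,
        -66,  -62,  -58,  -54]))
```

View pics/w5.png

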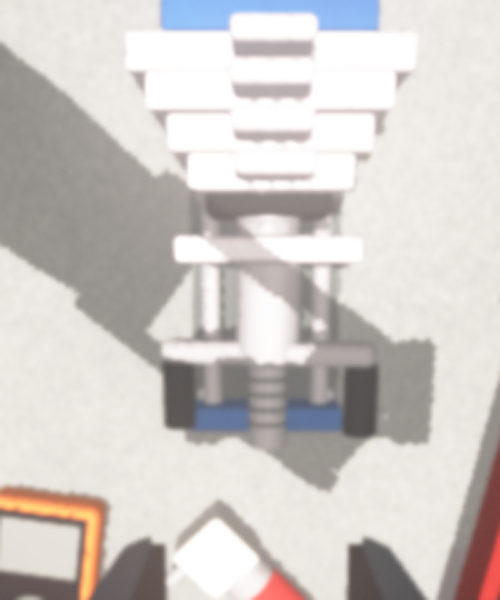

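send_rows --pt "0.1036 0.0364 -0.1 0 0 0 -1" --pt "0.1036 0.0364 -0.2 0 0 0 -1" --pt "0.1036 0.0364 -0.32 0 0 0 -1" --pt "0.1036 0.0364 -0.42 0 0 0 -1" --pt "0.1036 0.0364 -0.46 0 0 0 -1" --pt "0.1036 0.0364 -0.475 0 0 0 -1" --pt "0.1036 0.0364 -0.485 0 0 0 -1" --pt "0.1036 0.0364 -0.495 0 0 0 -1" --pt "0.1036 0.0364 -0.505 0 0 0 -1" --pt "0.1026 0.0364 -0.515 0 0 0 -1" --pt "0.1006 0.036 -0.525 0 0 0 -1" --pt "0.098 0.0354 -0.536 0 0 0 -1" --pt "0.093 0.0346 -0.546 0 0 0 -1" --pt "0.086 0.0334 -0.559 0 0 0 -1" --pt "0.08 0.0322 -0.567 0 0 0 -1" --pt "0.076 0.0314 -0.573 0 0 0 -1" --pt "0.0745 0.031 -0.575 0 0 0 -1" --pt "0.0745 0.031 -0.575 0 0 0 -1"

```text
time_s: 47.75
ee_pos: [680.4, -284.2, 115.7]
ee_rot: [179.5, 0.2, 101.3]
force: [3.1, 2.2, 5.3]
gripper_width: 0.6
gripper_force: 2.8
```

send_rows --pt "-0.002 0 -0.003 0 0 0 -1" --pt "-0.003 0 -0.006 0 0 0 -1" --pt "-0.004 0 -0.007 0 0 0 -1" --pt "-0.004 0 -0.007 0 0 0 -1"

```text
time_s: 48.25
ee_pos: [677.8, -284.2, 112.1]
ee_rot: [179.6, 0.1, 101.3]
force: [1.4, 3.0, 6.7]
gripper_width: 0.3
gripper_force: 3.2
```

send_rows --pt "0.004 0 0.05 0 0 0 -1" --pt "0.004 0 0.16 0 0 0 -1" --pt "-0.03 -0.015 0.28 0 0 0 -1" --pt "-0.07 -0.031 0.4 0 0 0 -1" --pt "-0.07 -0.031 0.52 0 0 0 -1" --pt "-0.07 -0.031 0.582 0 0 0 -1" --pt "-0.07 -0.031 0.582 0 0 0 -1" --pt "-0.07 -0.031 0.582 0 0 0 -1"

```text
time_s: 49.25
ee_pos: [640.1, -299.9, 398.4]
ee_rot: [-179.9, -0.1, 101.3]
force: [-0.0, 0.0, -1.1]
gripper_width: 0.1
gripper_force: 0.0
```

```bash
python3 - <<'E'
from h import *
f,W,X,Y=nut(); save(f,'w6.png',(220,0,420,240),2.5); np.savez('w6.npz',W=W,X=X,Y=Y,im=f['pixels'])
E
```

```text
tcp [ 640.1 -299.9  398.4] [-1.799e+02 -1.000e-01  1.013e+02] u -4.3 -181.9
bridge 4 398.3 ((636.0716552734375, -281.54541015625), (9.661014556884766, 0.11745224893093109), 10.678291320800781) x [-9.3  0.1] y [-163.1 -163. ]
tabs 1445 x [-15.8  19. ] y [-60.6  -4. ] ang ((36.465797424316406, 57.54946517944336), 12.329370498657227)
bridges 3770 x [-61.8  63.7] y [-63.8  -0.5] ang ((131.93435668945312, 94.05030059814453), 10.856782913208008)
grip -1 265 X [-39.8 -32.3 -25.2] Y [-182.6 -158.4] ztop [185.1 186.5 187.1]
grip 1 196 X [26.3 33.3 40.8] Y [-183.1 -158.6] ztop [111.2 112.9 113.6]
z162 Y hist (array([  7,   6,   2,  80, 225, 290, 157,   0,   0, 190, 165, 123,   0,
         2]), array([-110, -106, -102,  -98,  -94,  -90,  -86,  -82,  -78,  -74,  -70,
        -66,  -62,  -58,  -54]))
```

View pics/w6.png

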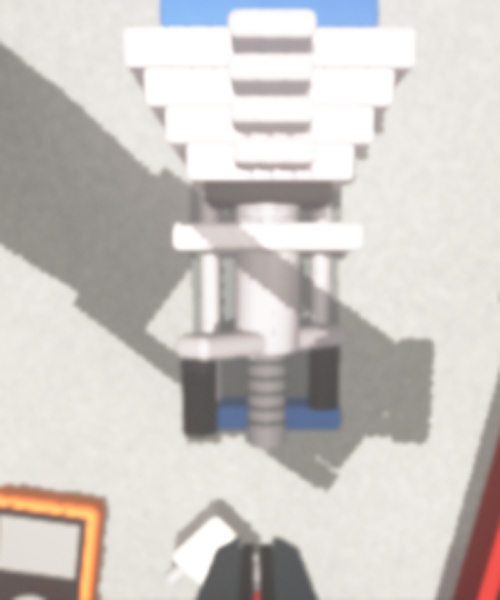

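send_rows --pt "-0.053 0.676 -0.02 0 0 -1 0.2" --pt "-0.053 0.676 -0.02 0 0 -1 0.2" --pt "-0.053 0.676 -0.02 0 0 -1 0.2" --pt "-0.053 0.676 -0.02 0 0 -1 0.2" --pt "-0.053 0.676 -0.1 0 0 -1 0.2" --pt "-0.053 0.676 -0.2 0 0 -1 0.2" --pt "-0.053 0.676 -0.34 0 0 -1 0.2" --pt "-0.053 0.676 -0.34 0 0 -1 0.2" --pt "-0.053 0.676 -0.34 0 0 -1 0.2" --pt "-0.053 0.676 -0.34 0 0 -1 0.2" --pt "-0.053 0.676 -0.42 0 0 -1 0.2" --pt "-0.053 0.676 -0.47 0 0 -1 0.2" --pt "-0.053 0.676 -0.489 0 0 -1 0.2" --pt "-0.053 0.676 -0.489 0 0 -1 0.2" --pt "-0.053 0.676 -0.489 0 0 -1 -1" --pt "-0.053 0.676 -0.489 0 0 -1 -1" --pt "-0.053 0.676 -0.489 0 0 -1 -1" --pt "-0.053 0.676 -0.489 0 0 -1 -1" --squeeze 20

```text
time_s: 51.55
ee_pos: [614.1, 37.8, 156.0]
ee_rot: [179.9, -0.0, 41.3]
force: [-0.1, -1.0, 2.6]
gripper_width: 22.6
gripper_force: 20.0
```

```bash
python3 - <<'E'
import numpy as np
for a in list(range(7,112,7))+[109,112]:
    t=np.radians(82.4+a);s=np.radians(82.4)
    print(a,np.round(105/500*np.array([np.cos(t)-np.cos(s),np.sin(t)-np.sin(s)]),3).tolist())
E
```

```text
7 [-0.026, 0.002]
14 [-0.051, 0.001]
21 [-0.076, -0.004]
28 [-0.101, -0.011]
35 [-0.124, -0.022]
42 [-0.146, -0.035]
49 [-0.167, -0.051]
56 [-0.185, -0.069]
63 [-0.201, -0.089]
70 [-0.214, -0.111]
77 [-0.224, -0.134]
84 [-0.232, -0.159]
91 [-0.236, -0.184]
98 [-0.238, -0.21]
105 [-0.236, -0.235]
109 [-0.234, -0.25]
112 [-0.231, -0.26]
```

send_rows --pt "-0.027 0.002 0 0 0 0.07 -1" --pt "-0.053 0.001 0 0 0 0.14 -1" --pt "-0.078 -0.004 0 0 0 0.21 -1" --pt "-0.103 -0.011 0 0 0 0.28 -1" --pt "-0.126 -0.022 0 0 0 0.35 -1" --pt "-0.148 -0.035 0 0 0 0.42 -1" --pt "-0.169 -0.051 0 0 0 0.49 -1" --pt "-0.187 -0.069 0 0 0 0.56 -1" --pt "-0.203 -0.089 0 0 0 0.63 -1" --pt "-0.216 -0.111 0 0 0 0.7 -1" --pt "-0.226 -0.134 0 0 0 0.77 -1" --pt "-0.234 -0.159 0 0 0 0.84 -1" --pt "-0.238 -0.184 0 0 0 0.9 -1" --pt "-0.24 -0.21 0 0 0 0.95 -1" --pt "-0.238 -0.235 0 0 0 1 -1" --pt "-0.236 -0.25 0 0 0 1 -1" --pt "-0.234 -0.256 0 0 0 1 -1" --pt "-0.233 -0.26 0 0 0 1 -1" --pt "-0.233 -0.26 0 0 0 1 -1"

```text
time_s: 53.92
ee_pos: [496.7, -91.4, 155.9]
ee_rot: [-179.9, -0.1, 101.3]
force: [-2.0, 2.8, 6.2]
gripper_width: 22.3
gripper_force: 20.0
```

send_rows --pt "0 0 0 0 0 0 -0.2" --pt "0 0 0 0 0 0 0.1" --pt "0 0 0.06 0 0 0 0.1" --pt "0 0 0.18 0 0 0 0.1" --pt "0 -0.05 0.3 0 0 -0.1 0.1" --pt "-0.09 -0.226 0.489 0 0 -0.43 0.1" --pt "-0.09 -0.226 0.489 0 0 -0.43 0.1" --pt "-0.09 -0.226 0.489 0 0 -0.43 0.1" --pt "-0.09 -0.226 0.489 0 0 -0.43 0.1" --pt "-0.09 -0.226 0.489 0 0 -0.43 0.1"

```text
time_s: 55.18
ee_pos: [452.2, -203.9, 398.0]
ee_rot: [-179.8, -0.1, 75.6]
force: [-0.4, 0.1, -0.5]
gripper_width: 50.1
gripper_force: 0.0
```

```bash
python3 - <<'E'
from h import *
f=grab('wrist'); save(f,'w7.png'); W=cloud(f); z=W[...,2]; Q=W[...,:2]-root; X=Q@ux; Y=Q@uy
m=(z>168)&(np.hypot(W[...,0]-496,W[...,1]+88)<30); print('knob',m.sum(),(W[m].max(0)+W[m].min(0))/2, cv2.minAreaRect(W[m][:,:2].astype(np.float32)),'u',(X[m].max()+X[m].min())/2,(Y[m].max()+Y[m].min())/2)
m=(abs(z-206)<4)&(abs(X)<22)&(Y<5)&(Y>-90);print('tabs Y',np.percentile(Y[m],[1,99]))
m=(abs(z-168)<4)&(abs(X)<70)&(Y<5)&(Y>-90);print('bridges Y',np.percentile(Y[m],[1,99]))
m=(abs(z-162)<3)&(abs(X)<46)&(Y<-60)&(Y>-115);print(np.histogram(Y[m],np.arange(-112,-58,4)))
E
```

```text
knob 313 [495.52177668 -85.0172301  172.31910462] ((495.25384521484375, -84.61700439453125), (21.95789337158203, 21.051916122436523), 76.88514709472656) u -104.28579399199677 57.21288398337997
tabs Y [-59.94716404  -3.14888568]
bridges Y [-6.27653501e+01  1.93267285e-02]
(array([  0,   0,   0,   0,   0, 184, 235, 248,  52,  55, 127,  59,   4]), array([-112, -108, -104, -100,  -96,  -92,  -88,  -84,  -80,  -76,  -72,
        -68,  -64,  -60]))
```

View pics/w7.png

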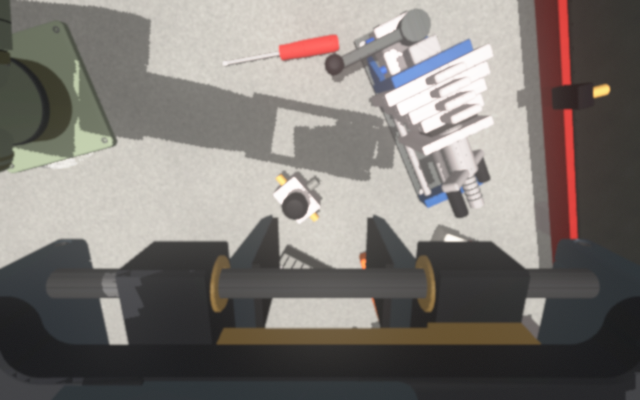

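send_rows --pt "0.0732 0.3066 0 0 0 0.43 -1" --pt "0.0732 0.3066 0 0 0 0.43 -1" --pt "0.0732 0.3066 0 0 0 0.43 -1" --pt "0.0732 0.3066 -0.1 0 0 0.43 -1" --pt "0.0732 0.3066 -0.2 0 0 0.43 -1" --pt "0.0732 0.3066 -0.32 0 0 0.43 -1" --pt "0.0732 0.3066 -0.42 0 0 0.43 -1" --pt "0.0732 0.3066 -0.47 0 0 0.43 -1" --pt "0.0732 0.3066 -0.486 0 0 0.43 -1" --pt "0.0732 0.3066 -0.486 0 0 0.43 -1" --pt "0.075 0.297 -0.486 0 0 0.43 -1" --pt "0.0762 0.291 -0.486 0 0 0.43 -1" --pt "0.0772 0.286 -0.486 0 0 0.43 -1" --pt "0.0778 0.283 -0.486 0 0 0.43 -1" --pt "0.0778 0.283 -0.486 0 0 0.43 -1"

```text
time_s: 57.1
ee_pos: [491.3, -60.7, 157.9]
ee_rot: [179.9, -0.3, 101.2]
force: [-1.1, 11.2, 4.6]
gripper_width: 0.4
gripper_force: 5.1
```

send_rows --pt "0.001 -0.005 0 0 0 0 -1" --pt "0.0015 -0.008 0 0 0 0 -1" --pt "0.0015 -0.008 0 0 0 0 -1"

```text
time_s: 57.48
ee_pos: [491.3, -61.1, 158.0]
ee_rot: [179.9, -0.8, 101.1]
force: [-2.3, 20.8, 7.5]
gripper_width: 0.8
gripper_force: 10.3
```

send_rows --pt "-0.004 0.02 0 0 0 0 -1" --pt "-0.01 0.05 0.02 0 0 0 -1" --pt "-0.01 0.05 0.12 0 0 0 -1" --pt "-0.01 0.05 0.24 0 0 0 -1" --pt "-0.0794 -0.275 0.486 0 0 -0.43 -1" --pt "-0.0794 -0.275 0.486 0 0 -0.43 -1" --pt "-0.0794 -0.275 0.486 0 0 -0.43 -1" --pt "-0.0794 -0.275 0.486 0 0 -0.43 -1" --pt "-0.0794 -0.275 0.486 0 0 -0.43 -1" --pt "-0.0794 -0.275 0.486 0 0 -0.43 -1" --pt "-0.0794 -0.275 0.486 0 0 -0.43 -1"

```text
time_s: 58.85
ee_pos: [452.2, -203.6, 398.9]
ee_rot: [-179.9, -0.0, 75.6]
force: [-1.2, 0.2, -0.1]
gripper_width: 0.3
gripper_force: 0.0
```

```bash
python3 - <<'E'
from h import *
f=grab('wrist'); save(f,'w8.png'); W=cloud(f); z=W[...,2]; Q=W[...,:2]-root; X=Q@ux; Y=Q@uy
print(f['st']['ee_pos'])
m=(z>168)&(np.hypot(W[...,0]-496,W[...,1]+88)<30); print('knob',m.sum(), cv2.minAreaRect(W[m][:,:2].astype(np.float32)),'u',(X[m].max()+X[m].min())/2,(Y[m].max()+Y[m].min())/2)
for nm,h in(('tabs',206),('bridges',168)):
    m=(abs(z-h)<4)&(abs(X)<70)&(Y<5)&(Y>-90);print(nm,np.percentile(Y[m],[1,99]),np.median(z[m]),cv2.minAreaRect(W[m][:,:2].astype(np.float32)))
m=(abs(z-162)<3)&(abs(X)<46)&(Y<-60)&(Y>-115);print(np.histogram(Y[m],np.arange(-112,-58,4)))
E
```

```text
[ 452.18593045 -203.56216025  398.86582449]
knob 310 ((496.0541687011719, -86.77397918701172), (21.960521697998047, 21.11275291442871), 75.87283325195312) u -104.51004276752647 54.86574797653789
tabs [-59.7951035   -3.19287141] 205.96667514810065 ((615.9640502929688, -151.8359832763672), (36.43201446533203, 58.17224884033203), 12.56838321685791)
bridges [-6.28394122e+01  6.18266021e-02] 168.29753364601868 ((618.2595825195312, -161.00347900390625), (131.64105224609375, 90.87305450439453), 11.977925300598145)
(array([  0,   0,   0,   0,   0, 185, 227, 254,  46,  53, 124,  55,   3]), array([-112, -108, -104, -100,  -96,  -92,  -88,  -84,  -80,  -76,  -72,
        -68,  -64,  -60]))
```

View pics/w8.png

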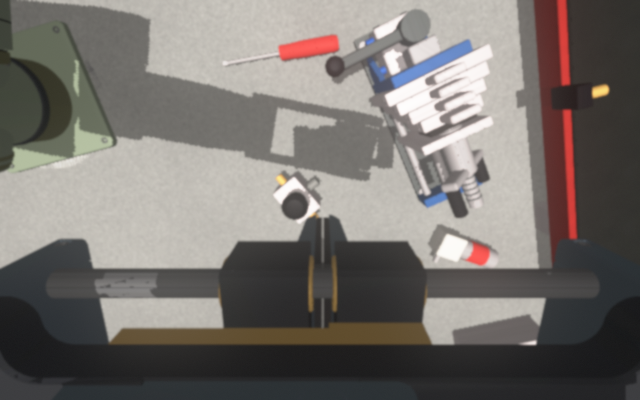

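```bash
python3 -c "
from h import *
print(env.job_done())"
```

```text
the job is handed in; nothing more can be done
None
```

The job is handed in at about 59 s of the 210 s allowed. I pressed the vent to its stop and opened the lever. All four spacers hang largest-first against the cheek, the nut is run up to about 227°, and the lever is closed against its stop with the stack clamped. The hand-in returned no verdict, so this rests on my last camera measurements and force readings.

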